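# Draw the fuse carrier of the bench power unit

### The arm

A 6-joint arm with a two-finger parallel gripper is mounted at the origin on a cart in front of the work surface, level with it; the furniture and walls round the work are solid. World frame = base frame: x ahead of the robot, y to its left, z up, the work surface at z = 0. Lengths are in m, angles in rad, forces in N, time in s.
With the tool pointing down it reaches from about 0.25 to 0.775 m from the base axis. Payload 8.9 kg.
Tool frame: the origin (TCP) lies on the centre line of the jaws, within the pads' length; the fingertips stand 8 mm ahead of it and the grasp point (between the pads) lies 11 mm behind it; z points along the fingers, y is the line along which they close (so a half turn about z gives the same grasp; the last joint's range is limited). The gripper opens to 85 mm and grips with 20 to 120 N. Pads are 22 mm wide; open, the fingers measure 114 mm over their backs; the gripper's body (76 mm by 85 mm) begins 54 mm behind the grasp point. The pads swing forward as they close: fully open they stand 13 mm farther back than shut.
Start: joints at [-1.4, 0.291, -0.153, 1.127, 0, 1.431], TCP at [0.16, -0.5, 0.209] pointing down, gripper open.
Joint ranges: [-2.52, 2.52], [-0.91, 1.74], [-1.3, 1.37], [-1.96, 2.02], [-1.52, 1.47], [-3.14, 3.14]. Speed limits (rad/s): [2.22, 2.22, 2.79, 3.14, 3.14, 3.14].

### API

Orientations are given as a unit quaternion [w, x, y, z].
In Python, from station import arm, get_image, workorder gives the robot as it stands.
- The arm moves only by the tool move_arm, never from a script. Its argument "rows" is a list of rows, each a list of 7 numbers: the finger opening in mm, from 0 to 85.4, then the shift along the world's x, y, z in mm, then the turn, a rotation vector about the world's x, y, z in rad. In form: [[jaw, dx, dy, dz, ax, ay, az], ...]. A call has 1 to 5 rows; each row is the pose to reach, as a shift and turn from the pose commanded when the call began; what a row does not reach only later rows make up. A row lasts 1/10 s, in which the tool goes at most 50 mm and 8.59 degrees, less where a joint would pass 70% of its speed; a pose out of reach is approached as far as the arm can. A call with a gripper value outside its range is refused whole. The fingers move at their own pace and stop on an object; "squeeze" is the grip in N (left out, the last holds). Time passes only in rows, so rows that repeat a pose let the fingers close. It gives the time, the measured TCP pose, the force, the opening and the grip force at its end, in the units of the state.
- arm.state(): the state, without advancing time (a new reading comes with each control period).
- get_image(name): name is "side" or "top" or "wrist"; returns a dict with "frame" (400x640x3 uint8, red, green, blue), "intrinsics" (3x3 intrinsics, pixels), "extrinsics" (4x4, takes a point from camera to world coordinates). Camera axes: x right, y down, z forward; pixel columns grow to the right and rows downward; lengths in m; the calibration is good to about 2 mm. The wrist camera is an equidistant fisheye: a pixel r from the principal point sees the ray r / f radians off the axis. A picture is of the moment at which its call begins. There is no depth.
- workorder.job_done(): hands the job in; it is judged then, once.
The state is a dict: "time": time; "joint_positions": joint angles; "dq": joint speeds; "effort": joint torques, N m; "tool_pos": TCP position; "orientation": TCP orientation; "force": force on the tool from outside, world axes, zero at the start; "ft_torque": the same for the moment, N m; "opening": finger opening in m; "grasp_force": force on a finger pad.
Only numpy, scipy, OpenCV 4.12 (cv2) and the standard library are available. Lean on these libraries where they do the work, as an engineer would, in place of code of your own. Each camera call takes 0.05 s, during which the arm holds its last target. There are 200 camera calls.

### The job

Pull the tray of the grey power unit out to its stop. Then pinch the two side catches of the fuse carrier standing in it together, lift the carrier straight up out of its socket, and finish while still holding it by the pinched catches, upright and still, about 10 cm higher than it stood. Leave the tray fully out and do not disturb the loose things on the bench.

Things in the scene. Friction and masses are not known exactly. Their poses are not given: they have to be found in the camera images.
- unit: bench power unit: fixed grey sheet-steel box, 150 deep (its x) x 130 wide (its y) x 119 mm high, vent slots in the sides. Origin at the centre of its underside; +z up; its front with the tray faces its own -x.
- tray (a joint): travel of the tray out of the unit along the unit's -x: 0 shut, 0.120 m at its stop; it stays where it is left. It starts shut and needs about 3 N to move. Its front plate is 128 wide, 5 mm thick and reaches 112 mm above the bench; shut, the carrier is wholly inside the unit. With the tray at its stop the middle of the socket stands 53 mm in front of the unit's front edge.
- tray_handle (a point): middle of the tray's handle: a level round steel bar, 10 mm thick, 88 mm long (along the unit's y), 87 mm above the bench, its axis 45 mm in front of the tray's front plate; carried at both ends by 8 mm stems 80 mm apart at the same height, free above and below between them. It moves with the tray; its axes are the unit's.
- socket (a point): middle of the carrier's seat in the tray, at the height of the carrier's underside (20 mm above the bench); moves with the tray, axes as the unit's. Round it stand guides up to 22 mm and, 30 to 42 mm either side along y, keeper ledges up to 24 mm above this point, which hold the hooks of the catches down.
- carrier: fuse carrier: loose black block 64 (its x) x 38 (its y) x 72 mm high, about 0.24 kg, with three fuse links in its top and a grey sprung catch on each long side. Origin at the centre of its underside. It starts seated in the socket with its axes as the unit's, 2 mm play all round.
- carrier_grip (a point): point on the carrier's middle axis, 60 mm above its underside, midway between the two catches; axes as the carrier's. Grip here, closing along its y. The outer faces of the catches are flat, upright, 28 mm wide (along x), run from 18 to 78 mm above the carrier's underside and stand 56 mm apart when free, 42 mm apart when fully pinched. The keeper ledges (24 mm above the underside) lie beside the lower part, so keep fingertips above 30 mm.
- catch_a (a joint): how far the catch on the carrier's +y side is pressed in: 0 free, 0.007 m fully in (stop); spring 2.4 N at first, 6.6 N fully in. Its hook (at the foot, 12 to 18 mm up) is out from under the keeper ledge beyond 0.004 m.
- catch_b (a joint): the same for the catch on the carrier's -y side.
- grease_tin: bystander: green and white tin, 68 mm across, 56 mm high; origin at the centre of its underside
- coupling: bystander: metal quick coupling standing upright, 38 mm across, 64 mm high; origin at the centre of its underside
- spanner: bystander: combination spanner lying flat, about 170 mm long; origin at its middle, underneath
- brass_bush: bystander: brass bush standing on end, 32 mm across, 34 mm high; origin at the centre of its underside

How it is judged:
By the outcome, as a careful person would: the job done as asked, in the order asked, and still so for the second after the job is handed in, while the arm keeps its last pose, push and grip.
It also fails if it takes over 51 s, if anything falls off the work surface, if the arm or the gripper's body presses on something with over 40 N, if the wrist force passes 120 N, or if a joint passes its speed limit or range.

## Working session

There is one attempt and no reset: what is moved stays moved. The work goes in short steps, Python scripts to look and compute and a tool call to move; the robot and the scene stay as the last step left them, time stands still between calls to the robot, and variables do not carry over. Pictures are saved under pics/ and viewed, at most 12 in all, crops included, and the job is handed in when it is done.

Besides the shell and the picture viewer there is one more tool, called after "Emit:" as name([rows], argument=value, ...), one row to a line, values as JSON. move_arm: Moves the arm, as the interface text tells. Its arguments: {"type":"object","properties":{"rows":{"type":"array"},"squeeze":{"type":"number"}},"required":["rows"]}

```bash
mkdir -p pics; python3 - <<'E'
from station import arm,get_image
import cv2,numpy as np
for n in("top","side"):
    d=get_image(n);cv2.imwrite(f"pics/{n}0.png",d["frame"][:,:,::-1]);print(n,d["intrinsics"].tolist(),np.round(d["extrinsics"],4).tolist())
print(arm.state())
E
```

```text
top [[365.5922652968058, 0.0, 322.8681759818373], [0.0, 365.5922652968058, 205.22355146665382], [0.0, 0.0, 1.0]] [[-0.0204, -0.9875, 0.1563, 0.3551], [-0.9993, 0.0153, -0.0334, 0.0621], [0.0305, -0.1569, -0.9871, 0.929], [0.0, 0.0, 0.0, 1.0]]
side [[421.90336845424173, 0.0, 318.74990546472276], [0.0, 421.90336845424173, 194.64940034254823], [0.0, 0.0, 1.0]] [[-0.9943, -0.0413, 0.0983, 0.3838], [-0.1045, 0.5612, -0.821, 0.8218], [-0.0212, -0.8266, -0.5623, 0.6188], [0.0, 0.0, 0.0, 1.0]]
{'time': 0.1, 'joint_positions': array([-1.40031600e+00,  2.91191493e-01, -1.54018050e-01,  1.12672367e+00,
       -2.12471593e-05,  1.43148433e+00]), 'dq': array([ 0.00130933, -0.00189275,  0.00032429, -0.00013153, -0.00130866,
        0.00120069]), 'effort': array([ 8.88550712e-04, -5.37980533e+01,  3.31918645e+01,  9.30567709e-03,
       -1.70859284e-04,  2.12848107e-06]), 'tool_pos': array([ 0.15997215, -0.49960271,  0.20801886]), 'orientation': array([-5.68208541e-04,  9.88027395e-01,  1.54277486e-01, -1.94806396e-05]), 'force': array([ 0.04498622, -0.35840652, -0.39459704]), 'ft_torque': array([ 0.03555808, -0.04786593,  0.01172207]), 'grasp_force': 0.0, 'opening': 0.08582489260205327}
```

View pics/top0.png

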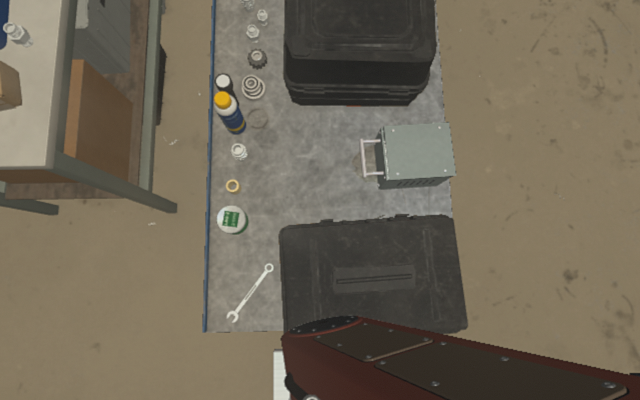

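View pics/side0.png

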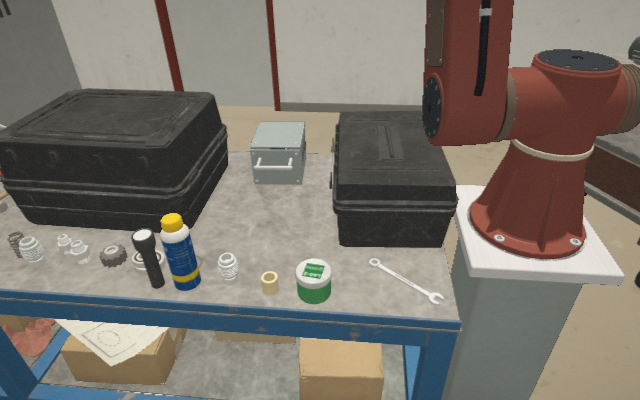

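The top view shows the unit at about (380–452, 123–187). Its handle bar is at col ~363, rows 140–176, facing world +y, between two big cases. Next I'll measure it.

```bash
cat > h.py <<'E'
import numpy as np,cv2
from station import arm,get_image
from scipy.spatial.transform import Rotation as R
def ray(d,uv,fish=False):
    K=d["intrinsics"];E=d["extrinsics"];p=np.array([(uv[0]-K[0,2])/K[0,0],(uv[1]-K[1,2])/K[1,1]])
    if fish:
        r=np.hypot(*p);v=np.array([*(p/max(r,1e-9)*np.sin(r)),np.cos(r)])
    else: v=np.array([*p,1.])
    return E[:3,3],E[:3,:3]@v
def onz(d,uv,z,fish=False):
    o,v=ray(d,uv,fish);return o+v*(z-o[2])/v[2]
def proj(d,P,fish=False):
    E=d["extrinsics"];K=d["intrinsics"];c=E[:3,:3].T@(np.array(P)-E[:3,3])
    if fish:
        r=np.hypot(c[0],c[1]);t=np.arctan2(r,c[2]);p=c[:2]/r*t
    else:p=c[:2]/c[2]
    return p*[K[0,0],K[1,1]]+K[:2,2]
E
python3 - <<'E'
from h import *
d=get_image("top");f=d["frame"]
c=cv2.resize(f[105:205,340:470],None,fx=6,fy=6,interpolation=cv2.INTER_CUBIC)
cv2.imwrite("pics/topc.png",c[:,:,::-1])
g=f.astype(int)
roi=np.zeros(f.shape[:2],bool);roi[125:190,355:372]=1
m=roi&(g.min(2)>165)
ys,xs=np.nonzero(m);print(len(xs),xs.min(),xs.max(),ys.min(),ys.max())
for uv in[(363,140),(363,176)]:print(onz(d,uv,.087))
# case heights near: edges
for n in[(285,225),(462,215),(467,328),(285,330),(286,85),(433,85),(440,60)]:print(n,onz(d,n,0.12).round(3))
s=get_image("side")
for uv in[(256,164),(292,165)]:print(onz(s,uv,.087))
E
```

```text
92 361 371 139 176
[ 0.64605292 -0.06631726  0.087     ]
[ 0.55712197 -0.0629641   0.087     ]
(285, 225) [0.44 0.12 0.12]
(462, 215) [ 0.456 -0.279  0.12 ]
(467, 328) [ 0.211 -0.27   0.12 ]
(285, 330) [0.217 0.121 0.12 ]
(286, 85) [0.772 0.116 0.12 ]
(433, 85) [ 0.77  -0.234  0.12 ]
(440, 60) [ 0.834 -0.256  0.12 ]
[ 0.64929222 -0.07994356  0.087     ]
[ 0.55747442 -0.08120705  0.087     ]
```

View pics/topc.png

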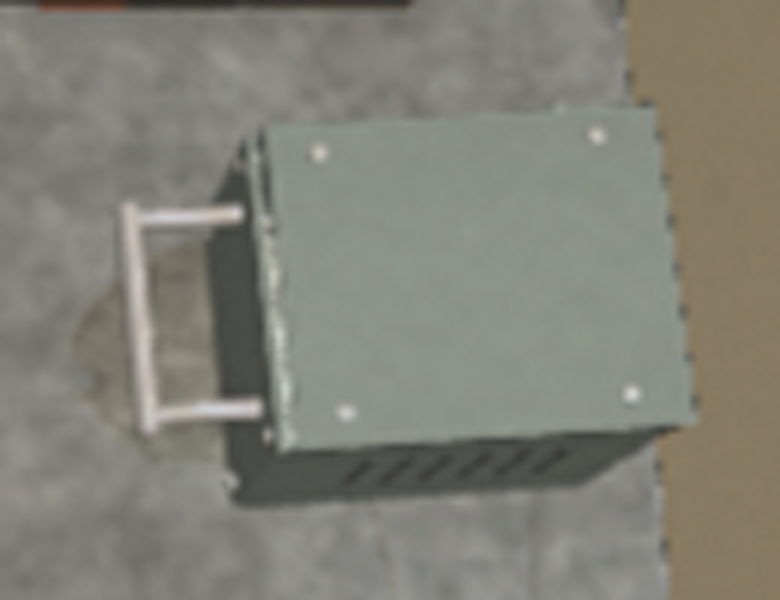

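The crop shows the bar from (130,205) to (150,430) and the lid corners at (265,130), (655,108), (695,420) and (283,450), in 6× pixels. The unit is turned by a few degrees.

```bash
python3 - <<'E'
from h import *
d=get_image("top")
q=lambda u,v,z:onz(d,(340+(u+.5)/6-.5,105+(v+.5)/6-.5),z)
a,b=q(131,208,.087),q(150,428,.087);print(a,b,np.linalg.norm(a-b),(a+b)/2,np.degrees(np.arctan2(*(a-b)[1::-1])))
C=[q(*p,.119) for p in[(265,130),(655,108),(695,420),(283,450)]]
for i in range(4):
    e=C[(i+1)%4]-C[i];print(C[i].round(4),np.linalg.norm(e).round(4),np.degrees(np.arctan2(e[1],e[0])).round(2))
print(np.mean(C,0))
w=get_image("wrist");cv2.imwrite("pics/w0.png",w["frame"][:,:,::-1]);print(w["extrinsics"].round(3).tolist(),w["intrinsics"])
# scene objects
for n,uv,z in[("tin",(232,219),.056),("bush",(232,186),.034),("coupl",(239,151),.064),("sp1",(270,266),0),("sp2",(233,318),0)]:print(n,onz(d,uv,z).round(3))
E
```

```text
[ 0.64797348 -0.0625569   0.087     ] [ 0.55727557 -0.0667416   0.087     ] 0.09079439500024632 [ 0.60262452 -0.06464925  0.087     ] 2.6416909469774796
[ 0.668  -0.1114  0.119 ] 0.1545 -87.13
[ 0.6757 -0.2657  0.119 ] 0.1259 -177.23
[ 0.55   -0.2718  0.119 ] 0.1598 93.46
[ 0.5404 -0.1123  0.119 ] 0.1276 0.42
[ 0.60851948 -0.19030548  0.119     ]
[[0.305, -0.911, -0.278, 0.23], [-0.952, -0.292, -0.088, -0.478], [-0.002, 0.292, -0.957, 0.375], [0.0, 0.0, 0.0, 1.0]] [[309.70691629   0.         323.63304491]
 [  0.         309.70691629 199.55123003]
 [  0.           0.           1.        ]]
tin [0.463 0.25  0.056]
bush [0.549 0.256 0.034]
coupl [0.629 0.235 0.064]
sp1 [0.351 0.166 0.   ]
sp2 [0.227 0.255 0.   ]
```

Emit:
move_arm([
  [40, 0, 0, 50, 0, 0, 0.14],
  [40, 0, 0, 100, 0, 0, 0.28],
  [40, 0, 0, 150, 0, 0, 0.42],
  [40, 30, 30, 150, 0, 0, 0.56],
  [40, 60, 60, 150, 0, 0, 0.7],
], squeeze=30)

```text
time: 0.8
tool_pos: [0.2205, -0.4408, 0.36]
orientation: [0.002, 0.874, 0.485, -0.0]
force: [0.6, 0.9, -0.8]
opening: 0.0396
grasp_force: 0.0
```

Emit:
move_arm([
  [40, 30, 30, 0, 0, 0, 0.14],
  [40, 60, 60, 0, 0, 0, 0.28],
  [40, 90, 90, 0, 0, 0, 0.42],
  [40, 120, 120, 0, 0, 0, 0.56],
  [40, 150, 150, 0, 0, 0, 0.7],
])

```text
time: 1.3
tool_pos: [0.371, -0.2886, 0.3586]
orientation: [0.0, 0.654, 0.756, -0.0]
force: [-0.2, -1.2, -0.1]
opening: 0.0398
grasp_force: 0.0
```

Emit:
move_arm([
  [40, 30, 30, 0, 0, 0, 0.14],
  [40, 60, 60, 0, 0, 0, 0.28],
  [40, 90, 90, 0, 0, 0, 0.42],
  [40, 120, 120, 0, 0, 0, 0.56],
  [40, 150, 150, 0, 0, 0, 0.7],
])

```text
time: 1.8
tool_pos: [0.5211, -0.1385, 0.3585]
orientation: [0.0, 0.355, 0.935, -0.0]
force: [0.7, -1.1, 1.0]
opening: 0.04
grasp_force: 0.0
```

Emit:
move_arm([
  [40, 30, 30, 0, 0, 0, 0.14],
  [40, 60, 60, 0, 0, 0, 0.28],
  [40, 83, 75, -50, 0, 0, 0.42],
  [40, 83, 75, -100, 0, 0, 0.56],
  [40, 83, 75, -130, 0, 0, 0.7],
])

```text
time: 2.3
tool_pos: [0.6026, -0.0638, 0.2251]
orientation: [-0.001, 0.012, 1.0, 0.0]
force: [0.0, 0.6, -0.3]
opening: 0.0403
grasp_force: 0.0
```

Emit:
move_arm([
  [40, 0, 0, 0, 0, 0, 0.08],
  [40, 0, 0, 0, 0, 0, 0.08],
])

```text
time: 2.5
tool_pos: [0.6023, -0.0647, 0.2273]
orientation: [-0.001, -0.025, 1.0, 0.0]
force: [0.1, 0.5, 1.6]
opening: 0.0403
grasp_force: 0.0
```

```bash
python3 - <<'E'
from h import *
w=get_image("wrist");cv2.imwrite("pics/w1.png",w["frame"][:,:,::-1])
print(proj(w,(.648,-.0626,.087),1),proj(w,(.5573,-.0667,.087),1),proj(w,(.6026,-.0646,.087),1),arm.state()["tool_pos"])
E
```

```text
[323.30104461 224.3766295 ] [323.7125032  138.33422479] [323.54992431 182.7541458 ] [ 0.60309144 -0.06497137  0.22849712]
```

View pics/w1.png

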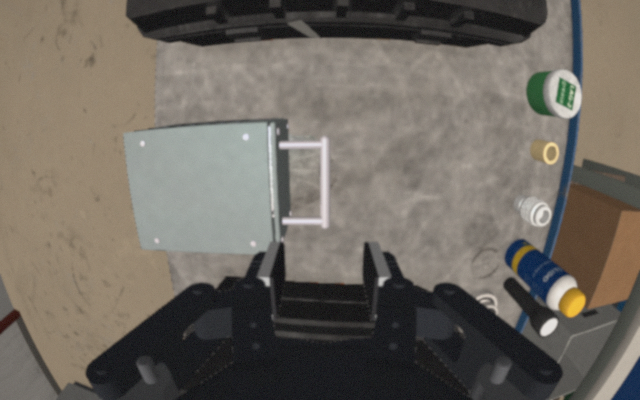

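The wrist view shows the bar at col ~325, rows 138–227, against my prediction of 323.5, 138–224. They agree, so I'll descend, close and pull.

Emit:
move_arm([
  [40, 0, 1, -50, 0, 0, 0],
  [40, 0, 1, -100, 0, 0, 0],
  [40, 0, 1, -130, 0, 0, 0],
  [40, 0, 1, -150, 0, 0, 0],
  [40, 0, 1, -153, 0, 0, 0],
])

```text
time: 3.05
tool_pos: [0.6021, -0.064, 0.074]
orientation: [-0.001, -0.023, 1.0, 0.0]
force: [0.0, -0.3, -0.7]
opening: 0.04
grasp_force: 0.0
```

Emit:
move_arm([
  [0, 0, 0, 0, 0, 0, 0],
  [0, 0, 0, 0, 0, 0, 0],
  [0, 0, 0, 0, 0, 0, 0],
  [0, 0, 0, 0, 0, 0, 0],
  [0, 0, 0, 0, 0, 0, 0],
], squeeze=30)

```text
time: 3.55
tool_pos: [0.6034, -0.0641, 0.0762]
orientation: [0.0, -0.024, 1.0, -0.0]
force: [-0.6, -0.8, -0.4]
opening: -0.0001
grasp_force: 0.0
```

Emit:
move_arm([
  [0, 0, 4, 0, 0, 0, 0],
  [0, -0.5, 9, 0, 0, 0, 0],
  [0, -0.8, 15, 0, 0, 0, 0],
  [0, -1, 20, 0, 0, 0, 0],
  [0, -1, 20, 0, 0, 0, 0],
])

```text
time: 4.05
tool_pos: [0.6019, -0.043, 0.0755]
orientation: [-0.0, -0.025, 1.0, 0.0]
force: [0.0, 0.1, 0.0]
opening: -0.0005
grasp_force: 0.0
```

```bash
python3 - <<'E'
from h import *
w=get_image("wrist");s=get_image("side");t=get_image("top")
a=cv2.resize(s["frame"][90:230,210:350],(560,560),interpolation=cv2.INTER_CUBIC)
b=cv2.resize(t["frame"][90:210,330:460],(240,220))
cv2.imwrite("pics/s2.png",np.hstack([a,np.vstack([b,np.zeros((340,240,3),np.uint8)])])[:,:,::-1])
cv2.imwrite("pics/w2.png",w["frame"][:,:,::-1])
E
```

```text
(no output)
```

View pics/w2.png

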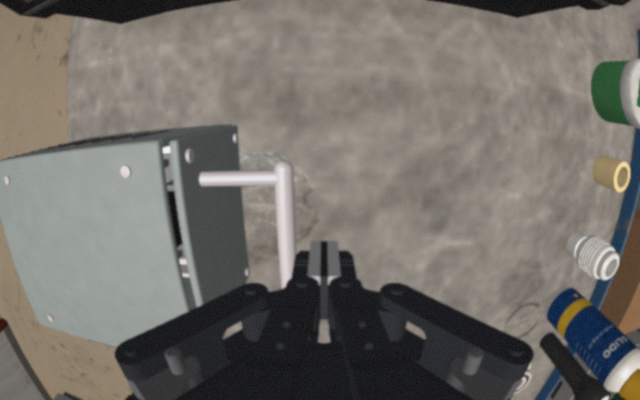

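View pics/s2.png

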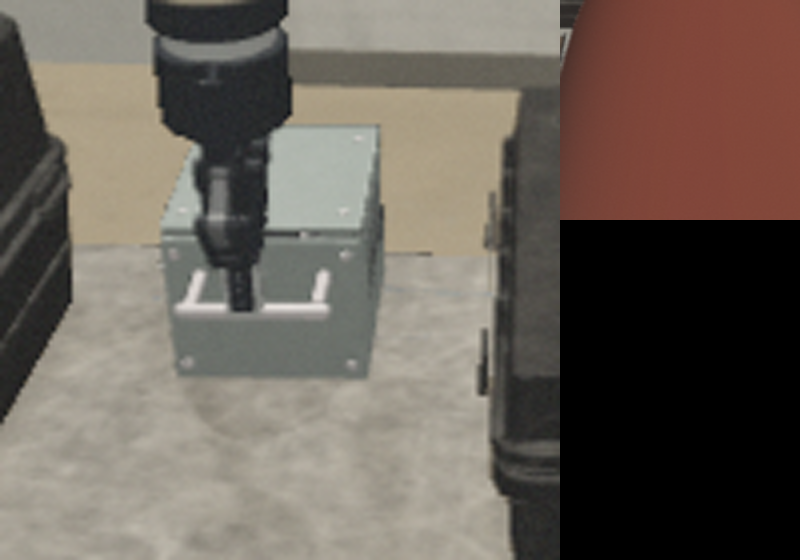

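The wrist view shows the bar at col ~284 with the closed fingers at col ~325, so they're on the +y side of it. The plate stands slightly ajar. I'll locate the bar using both views.

```bash
python3 - <<'E'
from h import *
w=get_image("wrist");s=get_image("side")
for uv in[(284,165),(285,200),(286,270)]:print("w",onz(w,uv,.087,1).round(4))
for uv in[(178,308),(328,308)]:
    p=(210+uv[0]/4,90+uv[1]/4);print("s",onz(s,p,.087).round(4))
# lid front edge / plate top front edge in wrist, unit lid front corner (side)
for uv in[(164,145),(186,300)]:print("lid",onz(w,uv,.119,1).round(4))
for uv in[(172,145),(195,300)]:print("plate",onz(w,uv,.112,1).round(4))
print("side lid",onz(s,(210+163/4,90+232/4),.119),onz(s,(210+375/4,90+234/4),.119))
print("sidefoot",onz(s,(210+178/4,90+377/4),.0),onz(s,(210+367/4,90+377/4),0.0))
# finger tip position in views
tcp=arm.state()["tool_pos"];print(tcp,proj(w,tcp+[0,0,-.008],1),proj(s,tcp+[0,0,-.008]))
print("bar z sweep:",[(z,proj(w,(.603,-.065,z),1).round(0)) for z in(.07,.087)])
E
```

```text
w [ 0.5571 -0.0665  0.087 ]
w [ 0.5757 -0.0657  0.087 ]
w [ 0.6179 -0.065   0.087 ]
s [ 0.6497 -0.065   0.087 ]
s [ 0.5559 -0.0714  0.087 ]
lid [ 0.5434 -0.1165  0.119 ]
lid [ 0.6227 -0.1146  0.119 ]
plate [ 0.5443 -0.1161  0.112 ]
plate [ 0.6273 -0.1128  0.112 ]
side lid [ 0.66509465 -0.10435767  0.119     ] [ 0.53035822 -0.1104132   0.119     ]
sidefoot [ 0.67179775 -0.11895672  0.        ] [ 0.54318177 -0.12820991  0.        ]
[ 0.60208776 -0.04416902  0.07550749] [323.40362368 233.48349685] [272.26191141 178.75866637]
bar z sweep: [(0.07, array([289., 235.])), (0.087, array([286., 247.]))]
```

```bash
python3 - <<'E'
from h import *
w=get_image("wrist");s=get_image("side");tcp=arm.state()["tool_pos"]
for dz in(-.02,-.008,0,.01,.02,.03,.04):print(dz,proj(w,tcp+[0,0,dz],1).round(1),proj(s,tcp+[0,0,dz]).round(1))
f=s["frame"].astype(int);col=[tuple(f[r,270]) for r in range(155,185)]
print([(155+i,sum(c)//3) for i,c in enumerate(col)])
g=w["frame"].astype(int);print([(r,g[r,325].sum()//3) for r in range(225,262)])
E
```

```text
-0.02 [323.6 226.2] [272.7 182.8]
-0.008 [323.6 233.5] [272.3 178.7]
0 [323.7 238.9] [272. 176.]
0.01 [323.7 246.2] [271.7 172.5]
0.02 [323.7 254.3] [271.3 169. ]
0.03 [323.7 263.4] [271.  165.4]
0.04 [323.7 273.5] [270.6 161.8]
[(155, np.int64(44)), (156, np.int64(38)), (157, np.int64(41)), (158, np.int64(43)), (159, np.int64(47)), (160, np.int64(50)), (161, np.int64(45)), (162, np.int64(53)), (163, np.int64(44)), (164, np.int64(51)), (165, np.int64(53)), (166, np.int64(52)), (167, np.int64(46)), (168, np.int64(125)), (169, np.int64(128)), (170, np.int64(113)), (171, np.int64(108)), (172, np.int64(111)), (173, np.int64(110)), (174, np.int64(109)), (175, np.int64(109)), (176, np.int64(107)), (177, np.int64(108)), (178, np.int64(111)), (179, np.int64(107)), (180, np.int64(105)), (181, np.int64(109)), (182, np.int64(109)), (183, np.int64(110)), (184, np.int64(131))]
[(225, np.int64(126)), (226, np.int64(122)), (227, np.int64(126)), (228, np.int64(125)), (229, np.int64(124)), (230, np.int64(123)), (231, np.int64(121)), (232, np.int64(118)), (233, np.int64(113)), (234, np.int64(120)), (235, np.int64(119)), (236, np.int64(123)), (237, np.int64(122)), (238, np.int64(127)), (239, np.int64(121)), (240, np.int64(103)), (241, np.int64(75)), (242, np.int64(48)), (243, np.int64(34)), (244, np.int64(32)), (245, np.int64(28)), (246, np.int64(32)), (247, np.int64(33)), (248, np.int64(33)), (249, np.int64(28)), (250, np.int64(29)), (251, np.int64(27)), (252, np.int64(25)), (253, np.int64(28)), (254, np.int64(26)), (255, np.int64(25)), (256, np.int64(23)), (257, np.int64(29)), (258, np.int64(30)), (259, np.int64(29)), (260, np.int64(24)), (261, np.int64(29))]
```

The bar hasn't moved. Both views put the shut fingertips about 2–3 cm higher than the stated tip position, so they closed above the bar. I'll back up, go over the bar again and descend about 26 mm deeper, watching the force.

Emit:
move_arm([
  [40, 0, 0, 30, 0, 0, 0],
  [40, 0, 0, 30, 0, 0, 0],
  [40, 1, -21, 30, 0, 0, 0],
  [40, 1, -21, 30, 0, 0, 0],
  [40, 1, -21, 20, 0, 0, 0],
])

```text
time: 4.9
tool_pos: [0.6039, -0.0654, 0.096]
orientation: [0.001, -0.024, 1.0, -0.0]
force: [0.5, -1.2, -0.9]
opening: 0.04
grasp_force: 0.0
```

Emit:
move_arm([
  [40, 0, 0, -15, 0, 0, 0],
  [40, 0, 0, -25, 0, 0, 0],
  [40, 0, 0, -35, 0, 0, 0],
  [40, 0, 0, -46, 0, 0, 0],
  [40, 0, 0, -46, 0, 0, 0],
])

```text
time: 5.4
tool_pos: [0.6029, -0.0647, 0.0485]
orientation: [-0.0, -0.024, 1.0, 0.0]
force: [-0.6, -0.6, -0.4]
opening: 0.0402
grasp_force: 0.0
```

```bash
python3 - <<'E'
from h import *
w=get_image("wrist");s=get_image("side")
a=cv2.resize(s["frame"][120:200,220:320],(500,400),interpolation=cv2.INTER_CUBIC)
b=cv2.resize(w["frame"][150:390,230:420],(300,400))
cv2.imwrite("pics/c3.png",np.hstack([a,b])[:,:,::-1]);print(arm.state()["tool_pos"],arm.state()["opening"])
E
```

```text
[ 0.60292886 -0.06482064  0.04905031] 0.04004520796623128
```

View pics/c3.png

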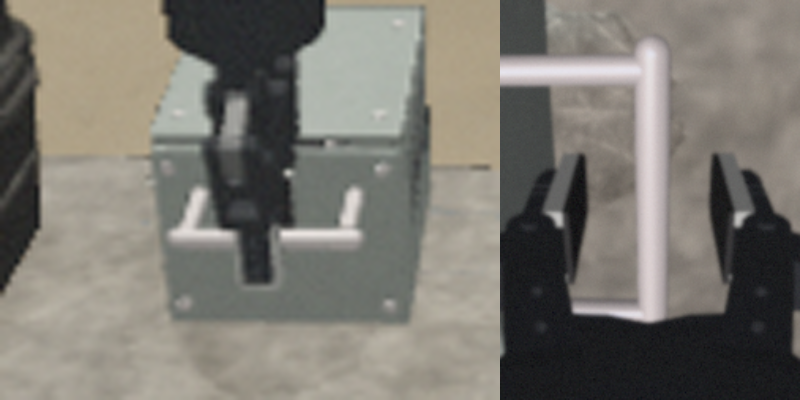

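The bar now lies between the open pads: the side crop shows a pad in front of the bar, and the wrist crop shows a pad on either side of it. I'll close and pull a little.

Emit:
move_arm([
  [0, 0, 0, 0, 0, 0, 0],
  [0, 0, 0, 0, 0, 0, 0],
  [0, 0, 0, 0, 0, 0, 0],
  [0, 0, 0, 0, 0, 0, 0],
  [0, 0, 0, 0, 0, 0, 0],
], squeeze=40)

```text
time: 6.0
tool_pos: [0.6031, -0.0634, 0.0496]
orientation: [0.0, -0.025, 1.0, 0.001]
force: [-0.0, 5.8, 1.1]
opening: 0.0083
grasp_force: 39.0
```

Emit:
move_arm([
  [0, 0, 3, 0, 0, 0, 0],
  [0, -0.3, 7, 0, 0, 0, 0],
  [0, -0.6, 12, 0, 0, 0, 0],
  [0, -0.9, 17, 0, 0, 0, 0],
  [0, -1, 20, 0, 0, 0, 0],
])

```text
time: 6.5
tool_pos: [0.6021, -0.0445, 0.0496]
orientation: [0.0, -0.024, 1.0, -0.0]
force: [0.2, -3.0, 1.9]
opening: 0.0086
grasp_force: 39.2
```

The tray is following at 3 N. Pulling on.

Emit:
move_arm([
  [0, -0.8, 15, 0, 0, 0, 0],
  [0, -1.6, 30, 0, 0, 0, 0],
  [0, -2.3, 45, 0, 0, 0, 0],
  [0, -3, 60, 0, 0, 0, 0],
  [0, -3.8, 75, 0, 0, 0, 0],
])

```text
time: 7.0
tool_pos: [0.5979, 0.0314, 0.0495]
orientation: [-0.0, -0.024, 1.0, -0.0]
force: [-1.9, -3.4, 2.7]
opening: 0.0085
grasp_force: 39.4
```

Emit:
move_arm([
  [0, -0.4, 8, 0, 0, 0, 0],
  [0, -0.8, 15, 0, 0, 0, 0],
  [0, -1, 19, 0, 0, 0, 0],
  [0, -1.1, 21, 0, 0, 0, 0],
  [0, -1.1, 22, 0, 0, 0, 0],
])

```text
time: 7.5
tool_pos: [0.5969, 0.0521, 0.0495]
orientation: [-0.0, -0.024, 1.0, -0.0]
force: [-4.4, -2.9, 6.2]
opening: 0.0086
grasp_force: 39.7
```

Emit:
move_arm([
  [0, 0, 1, 0, 0, 0, 0],
  [0, 0, 2, 0, 0, 0, 0],
])

```text
time: 7.7
tool_pos: [0.5968, 0.0538, 0.0495]
orientation: [-0.0, -0.024, 1.0, -0.0]
force: [-3.9, -2.8, 5.1]
opening: 0.0085
grasp_force: 39.8
```

Emit:
move_arm([
  [0, 0, 1, 0, 0, 0, 0],
  [0, 0, 2, 0, 0, 0, 0],
  [0, 0, 2, 0, 0, 0, 0],
])

```text
time: 8.0
tool_pos: [0.5967, 0.0559, 0.0495]
orientation: [-0.0, -0.024, 1.0, 0.0]
force: [-3.8, -0.9, 7.4]
opening: 0.0082
grasp_force: 39.8
```

Emit:
move_arm([
  [0, 0, 1, 0, 0, 0, 0],
  [0, 0, 2, 0, 0, 0, 0],
  [0, 0, 2, 0, 0, 0, 0],
])

```text
time: 8.3
tool_pos: [0.5966, 0.0565, 0.0495]
orientation: [-0.001, -0.023, 1.0, -0.001]
force: [-4.6, -9.7, 6.7]
opening: 0.0085
grasp_force: 39.9
```

The force has risen at 119.9 mm of travel, which is the stop. Next I'll release, rise and turn for the carrier.

Emit:
move_arm([
  [40, 0, -1.5, 0, 0, 0, 0],
  [40, 0, -1.5, 0, 0, 0, 0],
  [40, 0, -1.5, 0, 0, 0, 0],
  [40, 0, -1.5, 30, 0, 0, 0],
  [40, 0, -1.5, 80, 0, 0, 0],
])

```text
time: 8.8
tool_pos: [0.5947, 0.0569, 0.1273]
orientation: [-0.003, -0.024, 1.0, 0.0]
force: [1.7, 0.4, -0.5]
opening: 0.0401
grasp_force: 0.0
```

Emit:
move_arm([
  [75, 0, -20, 40, 0, 0, -0.14],
  [75, 0, -50, 80, 0, 0, -0.28],
  [75, 0, -80, 100, 0, 0, -0.42],
  [75, 0, -100, 100, 0, 0, -0.56],
  [75, 3, -115, 100, 0, 0, -0.7],
])

```text
time: 9.3
tool_pos: [0.6007, -0.0598, 0.2305]
orientation: [0.001, 0.323, 0.946, 0.0]
force: [-0.1, 0.1, -1.0]
opening: 0.075
grasp_force: 0.0
```

Emit:
move_arm([
  [75, 0, 0, 0, 0, 0, -0.14],
  [75, 0, 0, 0, 0, 0, -0.28],
  [75, 0, 0, 0, 0, 0, -0.42],
  [75, 0, 0, 0, 0, 0, -0.56],
  [75, 0, 0, 0, 0, 0, -0.7],
])

```text
time: 9.8
tool_pos: [0.6003, -0.0582, 0.2294]
orientation: [-0.0, 0.628, 0.778, 0.0]
force: [0.2, 0.4, 0.4]
opening: 0.0747
grasp_force: 0.0
```

Emit:
move_arm([
  [75, 0, 0, 0, 0, 0, -0.14],
  [75, 0, 0, 0, 0, 0, -0.17],
  [75, 0, 0, 0, 0, 0, -0.17],
])

```text
time: 10.1
tool_pos: [0.6002, -0.0583, 0.2294]
orientation: [-0.0, 0.689, 0.725, 0.0]
force: [0.1, 0.2, -1.2]
opening: 0.0748
grasp_force: 0.0
```

```bash
python3 - <<'E'
from h import *
w=get_image("wrist");cv2.imwrite("pics/w4.png",w["frame"][:,:,::-1])
print(arm.state()["tool_pos"],arm.state()["orientation"],arm.state()["opening"],w["extrinsics"].round(3).tolist())
E
```

```text
[ 0.60023358 -0.05838701  0.22941551] [-4.23573701e-05  6.88363336e-01  7.25366053e-01  7.08015154e-05] 0.07500544237038292 [[0.999, 0.05, 0.015, 0.596], [0.052, -0.956, -0.29, 0.016], [-0.0, 0.29, -0.957, 0.396], [0.0, 0.0, 0.0, 1.0]]
```

View pics/w4.png

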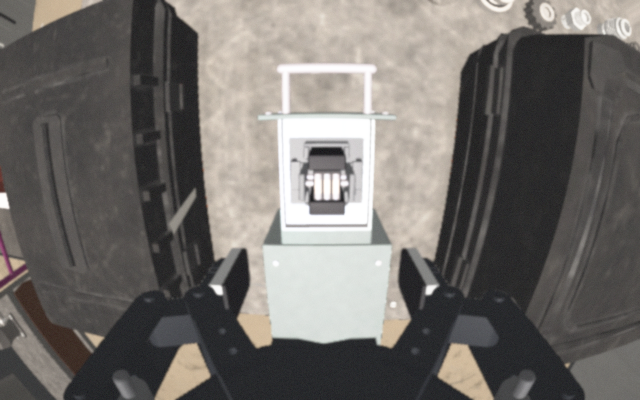

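The wrist view shows the tray out, with the carrier at about (305–350, 145–213), its three fuses around (327, 187), and the handle bar at row 69.

```bash
python3 - <<'E'
from h import *
w=get_image("wrist");f=w["frame"];g=cv2.cvtColor(f,cv2.COLOR_RGB2GRAY)
m=np.zeros_like(g);m[168:206,312:343]=(g[168:206,312:343]>170)
ys,xs=np.nonzero(m);print(xs.min(),xs.max(),ys.min(),ys.max(),xs.mean(),ys.mean())
print("fuses z.092",onz(w,((xs.min()+xs.max())/2,(ys.min()+ys.max())/2),.092,1))
ang=np.radians(-87.1);ux=np.array([np.cos(ang),np.sin(ang),0]);uy=np.array([-ux[1],ux[0],0])
bar=np.array([(276+376)/2,69]);print("bar",onz(w,bar,.087,1),"ends",onz(w,(277,69),.087,1),onz(w,(375,69),.087,1))
o=f.copy();o=cv2.resize(o[110:240,255:400],None,fx=4,fy=4,interpolation=cv2.INTER_CUBIC)
c=np.array([.602,-.060,0])
for dx,dy,z in[(-.032,-.019,.092),(.032,-.019,.092),(.032,.019,.092),(-.032,.019,.092),(.0,.028,.098),(0,-.028,.098)]:
    p=proj(w,c+ux*dx+uy*dy+[0,0,z],1);print(p.round(1));cv2.circle(o,tuple(((p-[255,110])*4+2).astype(int)),4,(255,0,0),-1)
cv2.imwrite("pics/w4c.png",o[:,:,::-1])
E
```

```text
312 342 171 199 326.6864406779661 185.20338983050848
fuses z.092 [ 0.60323356 -0.06100571  0.092     ]
bar [0.59599947 0.05502423 0.087     ] ends [0.54785717 0.05345445 0.087     ] [0.64413434 0.05874895 0.087     ]
[306.7 152.6]
[307.5 213.8]
[343.9 213.9]
[345.2 152.7]
[354.  185.5]
[297.7 185.4]
```

View pics/w4c.png

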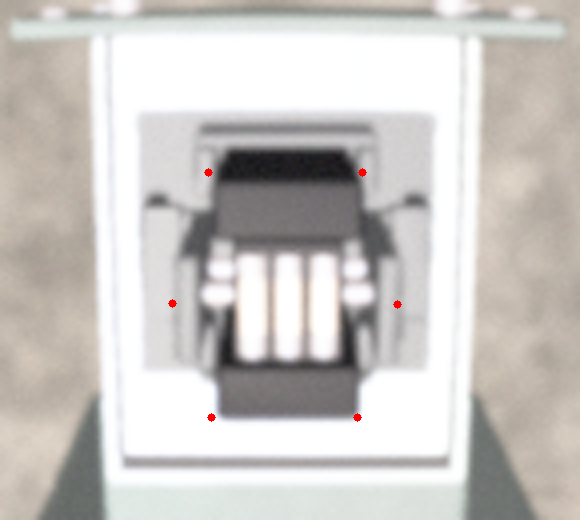

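```bash
python3 - <<'E'
from h import *
s=get_image("side")
o,v=ray(s,(220+258/5,120+283/5))
print("c3 tip at open 40, tcpz .049:",[(y,(o+v*(y-o[1])/v[1])[2].round(4)) for y in(-.045,-.038,-.03)])
o,v=ray(s,(270,167.5))
print("shut, tcpz .0755:",[(y,(o+v*(y-o[1])/v[1])[2].round(4)) for y in(-.044,-.037,-.03)])
# now: fingertip pixels in wrist view, open 75: pad corner rows ~ (238,250),(408,248) inner front corners
w=get_image("wrist");t=arm.state()["tool_pos"]
for dz in(-.008,0,.01,.02,.03):
    for sx in(-1,1):print(dz,sx,proj(w,t+[sx*.0375,.011,dz],1).round(0),end=" ")
    print()
E
```

```text
c3 tip at open 40, tcpz .049: [(-0.045, np.float64(0.0732)), (-0.038, np.float64(0.0776)), (-0.03, np.float64(0.0826))]
shut, tcpz .0755: [(-0.044, np.float64(0.0997)), (-0.037, np.float64(0.1039)), (-0.03, np.float64(0.1081))]
-0.008 -1 [263. 212.] -0.008 1 [387. 219.] 
0 -1 [261. 217.] 0 1 [389. 223.] 
0.01 -1 [257. 223.] 0.01 1 [393. 230.] 
0.02 -1 [254. 230.] 0.02 1 [397. 237.] 
0.03 -1 [249. 238.] 0.03 1 [401. 245.]
```

Both side views put the tips about 27 mm above the reported TCP, so I'll aim for TCP z ≈ 0.035, which puts the tips at ≈ 0.062. The carrier is at (0.603, −0.061).

Emit:
move_arm([
  [68, 3, -2.5, -50, 0, 0, 0],
  [68, 3, -2.5, -90, 0, 0, 0],
  [68, 3, -2.5, -120, 0, 0, 0],
  [68, 3, -2.5, -140, 0, 0, 0],
  [68, 3, -2.5, -140, 0, 0, 0],
])

```text
time: 10.8
tool_pos: [0.6009, -0.0605, 0.0866]
orientation: [-0.002, 0.689, 0.725, -0.001]
force: [-0.7, -1.6, 0.5]
opening: 0.0681
grasp_force: 0.0
```

```bash
python3 - <<'E'
from h import *
w=get_image("wrist");s=get_image("side")
a=cv2.resize(s["frame"][110:210,220:320],(400,400),interpolation=cv2.INTER_CUBIC)
b=cv2.resize(w["frame"][100:350,200:450],(400,400))
cv2.imwrite("pics/c5.png",np.hstack([a,b])[:,:,::-1]);print(arm.state()["tool_pos"],arm.state()["opening"])
E
```

```text
[ 0.60333618 -0.06102942  0.09000426] 0.06807660571144607
```

View pics/c5.png

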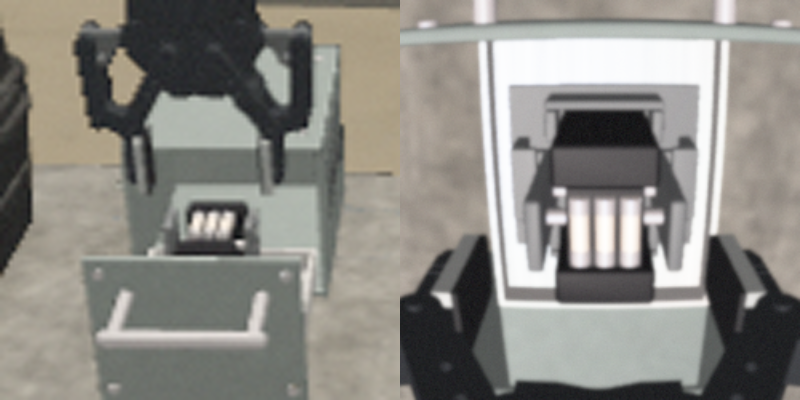

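The side crop shows the fingers straddling the carrier, still above it. The wrist crop shows the catch tops ending at about (527,268) and (685,268) between the pads. I'll check the centring numerically.

```bash
python3 - <<'E'
from h import *
w=get_image("wrist");s=get_image("side")
L=onz(w,(200+127/1.6,267.5),.098,1);Rr=onz(w,(200+285/1.6,267.5),.098,1);print(L,Rr,(L+Rr)/2)
print("blk",onz(w,(200+157/1.6,100+300/1.6),.092,1),onz(w,(200+253/1.6,100+300/1.6),.092,1))
# side: fuses middle
print("fuses side",onz(s,(220+213/4,110+224/4),.092))
t=arm.state()["tool_pos"];print(t)
# finger tips side: left-col 143 row190, right-col 268 row190, at plane y=t_y+.011
for c in((143,192),(268,192)):
    o,v=ray(s,(220+c[0]/4,110+c[1]/4));print(o+v*(t[1]+.011-o[1])/v[1])
E
```

```text
[ 0.57769361 -0.07811134  0.098     ] [ 0.63575445 -0.07534492  0.098     ] [ 0.60672403 -0.07672813  0.098     ]
blk [ 0.58856103 -0.09537425  0.092     ] [ 0.62621526 -0.09359688  0.092     ]
fuses side [ 0.6015903  -0.06466737  0.092     ]
[ 0.60430046 -0.06123977  0.09109908]
[ 0.639367   -0.05023977  0.1213015 ]
[ 0.56256196 -0.05023977  0.12417933]
```

Emit:
move_arm([
  [68, 2, -2, 0, 0, 0, 0],
  [68, 2, -2, -15, 0, 0, 0],
  [68, 2, -2, -30, 0, 0, 0],
  [68, 2, -2, -45, 0, 0, 0],
  [68, 2, -2, -55, 0, 0, 0],
])

```text
time: 11.5
tool_pos: [0.6055, -0.0632, 0.0344]
orientation: [0.0, 0.69, 0.724, 0.0]
force: [-0.0, 0.1, 0.1]
opening: 0.0676
grasp_force: 0.0
```

Emit:
move_arm([
  [68, 0, 0, 0, 0, 0, 0],
  [62, 0, 0, 0, 0, 0, 0],
  [58, 0, 0, 0, 0, 0, 0],
  [54, 0, 0, 0, 0, 0, 0],
  [54, 0, 0, 0, 0, 0, 0],
])

```text
time: 12.0
tool_pos: [0.6051, -0.0631, 0.035]
orientation: [0.0, 0.69, 0.724, -0.0]
force: [-3.2, -0.5, 2.5]
opening: 0.0542
grasp_force: 2.0
```

Emit:
move_arm([
  [48, 0, 0, 0, 0, 0, 0],
  [44, 0, 0, 0, 0, 0, 0],
  [40, 0, 0, 0, 0, 0, 0],
  [36, 0, 0, 0, 0, 0, 0],
  [36, 0, 0, 0, 0, 0, 0],
], squeeze=40)

```text
time: 12.5
tool_pos: [0.6048, -0.0632, 0.0361]
orientation: [0.0, 0.69, 0.724, -0.0]
force: [-8.3, -0.3, 18.6]
opening: 0.0391
grasp_force: 38.6
```

Emit:
move_arm([
  [36, 0, 0, 1, 0, 0, 0],
  [36, 0, 0, 2, 0, 0, 0],
  [36, 0, 0, 4, 0, 0, 0],
  [36, 0, 0, 6, 0, 0, 0],
  [36, 0, 0, 8, 0, 0, 0],
])

```text
time: 13.0
tool_pos: [0.6052, -0.063, 0.0425]
orientation: [-0.0, 0.69, 0.724, 0.0]
force: [-0.2, -0.6, -3.2]
opening: 0.0384
grasp_force: 40.5
```

The carrier is free, with its weight on the wrist. Lifting on.

Emit:
move_arm([
  [36, 0, 0, 5, 0, 0, 0],
  [36, 0, 0, 12, 0, 0, 0],
  [36, 0, 0, 20, 0, 0, 0],
  [36, 0, 0, 29, 0, 0, 0],
  [36, 0, 0, 38, 0, 0, 0],
])

```text
time: 13.5
tool_pos: [0.6053, -0.063, 0.0816]
orientation: [0.0, 0.69, 0.724, 0.0]
force: [-1.2, -0.2, -1.9]
opening: 0.0384
grasp_force: 40.5
```

Emit:
move_arm([
  [36, 0, 0, 12, 0, 0, 0],
  [36, 0, 0, 25, 0, 0, 0],
  [36, 0, 0, 38, 0, 0, 0],
  [36, 0, 0, 48, 0, 0, 0],
  [36, 0, 0, 56, 0, 0, 0],
])

```text
time: 14.0
tool_pos: [0.6055, -0.0631, 0.1377]
orientation: [0.0, 0.69, 0.724, 0.0]
force: [-0.0, 0.1, -3.4]
opening: 0.0387
grasp_force: 40.5
```

Emit:
move_arm([
  [36, 0, 0, 0, 0, 0, 0],
  [36, 0, 0, 0, 0, 0, 0],
  [36, 0, 0, 0, 0, 0, 0],
  [36, 0, 0, 0, 0, 0, 0],
  [36, 0, 0, 0, 0, 0, 0],
])

```text
time: 14.5
tool_pos: [0.6049, -0.0629, 0.136]
orientation: [-0.0, 0.69, 0.724, -0.0]
force: [-0.5, -0.1, -2.7]
opening: 0.0384
grasp_force: 40.5
```

```bash
python3 - <<'E'
from h import *
s=get_image("side");w=get_image("wrist")
a=cv2.resize(s["frame"][70:210,210:350],(400,400),interpolation=cv2.INTER_CUBIC)
b=cv2.resize(w["frame"][50:350,170:470],(400,400))
cv2.imwrite("pics/c6.png",np.hstack([a,b])[:,:,::-1]);print(arm.state()["tool_pos"],arm.state()["opening"])
m=np.array([(170,0)])
E
```

```text
[ 0.60503155 -0.06299676  0.13624287] 0.03835886467739376
```

View pics/c6.png

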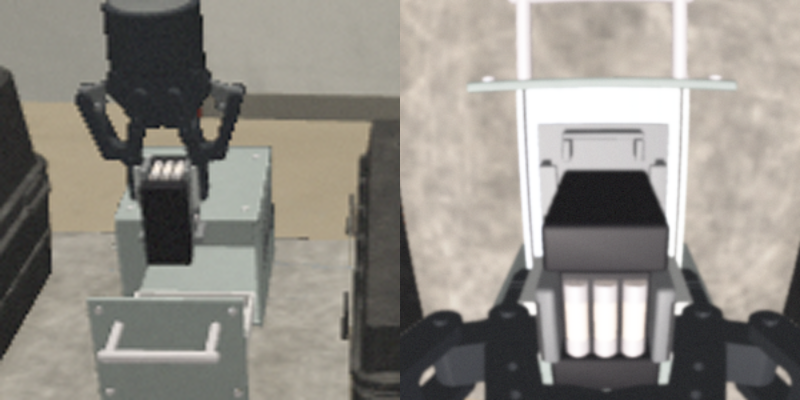

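The side crop shows the carrier held upright and clear above the tray, with the bar at row ~355. The wrist crop shows the empty socket behind it. I'll check the tray and hand in.

```bash
python3 - <<'E'
from h import *
from station import workorder
s=get_image("side");p=onz(s,(210+158*.35,70+355*.35),.087);print(p)
if p[1]>.048: print(workorder.job_done())
E
```

```text
[0.5972325  0.05254338 0.087     ]
the job is handed in; nothing more can be done
None
```

The job is handed in at about 15 s: the tray is out at its stop (about 120 mm of travel), and the carrier is held upright by its pinched catches about 10 cm above where it stood; the loose things on the bench were not approached, though I took no final picture of them.

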